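# Lock a row of gem boxes in the shipping cradle with its wedge

### The arm

A 6-joint arm with a two-finger parallel gripper is mounted at the origin on a cart in front of the work surface, level with it; the furniture and walls round the work are solid. World frame = base frame: x ahead of the robot, y to its left, z up, the work surface at z = 0. Lengths are in m, angles in rad, forces in N, time in s.
With the tool pointing down it reaches from about 0.35 to 0.85 m from the base axis. Payload 8.1 kg.
Tool frame: the origin (TCP) lies at the very end of the fingers, on their centre line; the grasp point (between the pads) lies 19 mm behind it; z points along the fingers, y is the direction in which the jaws open and shut (so a half turn about z gives the same grasp; the last joint's range is limited). The gripper opens to 93 mm and grips with 3 to 60 N. Pads are 15 mm wide; open, the fingers measure 128 mm over their backs; the gripper's body (75 mm by 188 mm) begins 65 mm behind the grasp point.
Start: joints at [1.262, 0.13, 1.488, -0, 1.523, -0.085], TCP at [0.133, 0.585, 0.219] pointing down, gripper open.
Joint ranges: [-2.96, 2.96], [-0.89, 2.26], [0.02, 2.5], [-1.34, 4.48], [0, 2.73], [-2.66, 2.66]. Speed limits (rad/s): [2.39, 2.39, 2.79, 3.14, 3.14, 3.14].

### API

Orientations are given as a 3x3 rotation matrix whose columns are the frame's x, y, z axes.
In Python, from rig import ctrl, kin, vision gives the robot as it stands. Calls block until the motion is done:
- ctrl.reach(position, orientation): joint-space move of the TCP to a pose.
- ctrl.movel(position, orientation=None, v=0.15): straight line of the TCP; orientation=None keeps the orientation; v is the mean speed in m/s.
- ctrl.goto_joints(angles): joint-space move.
- ctrl.grip(opening, strength=None): opening from 0.0 (shut) to 1.0 (fully open); strength is the grip in N (None keeps the last); returns when the fingers have stopped.
- ctrl.hold(seconds).
- kin.inverse_kinematics(position, orientation): joint angles nearest the present ones, or None.
- ctrl.observe(): the state.
- vision.capture(name): name is "side" or "top" or "wrist"; returns the picture (384x512x3 uint8, red, green, blue); there is no depth.
- vision.camera_model(name): a dict with "intrinsics" (3x3 intrinsics, pixels), "view" (4x4, takes a point from world to camera coordinates). Camera axes: x right, y up, looking along -z (the intrinsics and any distortion apply to the point x, -y, -z); pixel columns grow to the right and rows downward; lengths in m; the calibration is good to about 2 mm. The wrist camera is an equidistant fisheye: a pixel r from the principal point sees the ray r / f radians off the axis. A picture is of the moment at which its call begins: read the wrist's pose just before it. camera_model takes no time and is no camera call; for the wrist camera it gives the pose at the moment of the call.
A pose or a line that the arm cannot do raises ctrl.Unreachable and nothing moves.
- ctrl.hand_in(): hands the job in, once; it reports no verdict.
The state is a dict: "time_s": time; "joints": joint angles; "qvel": joint speeds; "joint_efforts": joint torques, N m; "position": TCP position; "tcp_rot": TCP orientation; "contact_force": force on the tool from outside, world axes, zero at the start; "wrist_torque": the same for the moment, N m; "width": opening from 0.0 (shut) to 1.0 (fully open).
Only numpy, scipy, OpenCV 4.12 (cv2) and the standard library are available. Lean on these libraries where they do the work, as an engineer would, in place of code of your own. Each camera call takes 0.05 s, during which the arm holds its last target.

### The job

Get the three gem boxes in the wooden cradle ready for shipping: close them up against the metal stop, lay the wedge by its red rib on the cradle's tongue with just the first 2 to 3 cm of its thin end in the gap between the last box and the tapered end block, flat side to the box, and let go of it. Then, without holding it, push on its brass thick end until it jams and the whole row is locked tight; all boxes stay flat and square in the row. Do not knock over or push aside the two stone jars standing on the desk near the wedge.

Things in the scene. Friction and masses are not known exactly. Their poses are not given: they have to be found in the camera images.
- cradle: fixed dark wooden cradle; position and yaw vary. Origin: underside, middle. Its +y runs along the row to the metal stop, +x is the way the wedge is driven, z up. Floor 6 mm thick, x -46..46, y -135..135 mm. Low rails, tops at z = 14 mm, at x = -45..-36 and 36..45 mm, y -40..130 mm, keep the boxes in line. The wedge gap is at the -y end of the row, open at the back
- gap_mouth (a point): mouth of the wedge gap, on the floor at the edge of the end block: cradle (-36, -88.7, 6) mm; cradle's axes. In front of it a tongue of the floor, 6 mm thick, reaches from cradle x = -45 to -97 mm, y = -128 to -40 mm; there the wedge is laid
- end_block: fixed wooden block at the -y end of the cradle, 30 mm thick, top 40 mm over the desk. Origin: at the gap mouth. Its axes are turned +0.165 rad from the cradle's: its face that bears on the wedge lies along its own x (y = 0) from x = -9 to 81 mm and looks to +y, so the gap narrows 1 mm in 6 towards +x
- stop_face (a point): centre of the face of the aluminium end stop (56 mm wide, 32 mm high, black knob on top) against which the row is closed up; it looks to the cradle's -y. At each start it stands elsewhere, within 2 mm of cradle y = 100 mm, and does not yield, so the depth at which the wedge jams varies by some 12 mm either way
- box_1_centre (a point): centre of a loose gem box: red stone under a clear window, grey lid rim, black base; 64 mm along its x (the cradle's x), 50 mm along its y (along the row), 38 mm high, 0.08 to 0.17 kg, standing on the cradle's floor, next to the stop. It can be taken across its 64 mm, above the rails, and slid
- box_2_centre (a point): centre of a loose gem box: green stone under a clear window, grey lid rim, black base; 64 mm along its x (the cradle's x), 50 mm along its y (along the row), 38 mm high, 0.08 to 0.17 kg, standing on the cradle's floor, in the middle. It can be taken across its 64 mm, above the rails, and slid
- box_3_centre (a point): centre of a loose gem box: blue stone under a clear window, grey lid rim, black base; 64 mm along its x (the cradle's x), 50 mm along its y (along the row), 38 mm high, 0.08 to 0.17 kg, standing on the cradle's floor, last, next to the wedge gap, at the start too far out for the wedge to enter freely. It can be taken across its 64 mm, above the rails, and slid
- wedge_rib (a point): centre of the red rib on top of the loose wedge, 41 mm over its underside; rib 44 mm long (x), 16 mm wide (y), from 29 to 53 mm over the underside, to be pinched across its 16 mm. Axes: +x from thick to thin end, z up. The thin end is 58 mm ahead, the thick end 52 mm behind this centre
- wedge_nose (a point): middle of the thin end face of the wedge, 15 mm over its underside; same axes
- wedge: beech wedge, 110 x 44 x 30 mm, 0.12 to 0.2 kg; origin under its middle, axes as the rib's. Thin end (x = 55 mm) 26 mm wide, thick end (x = -55 mm, brass) 44 mm. Flat side at y = 17.5 mm goes to the box; sloping side, from y = -8.5 (thin) to -26.5 mm, matches the end block. It jams with 64 to 88 mm of it past the mouth; a push of about 20 N makes it stay jammed
- stone_jar_1: bystander: clear jar with black cap and small stones, 39 mm wide, 43 mm high, to the left of the wedge; origin at its foot
- stone_jar_2: bystander: a jar of the same size, to the right of the wedge; origin at its foot

How it is judged:
On the way, in this order (a step that is already met when the one before it is completed fails the run):
1. the wedge lies flat on the tongue, let go of, its thin end 5 to 45 mm past the mouth of the gap (angle between wedge_nose's own z axis and vertical below 0.06 rad and z of wedge_nose in the frame of cradle below 0.025 m and x of wedge_nose in the frame of cradle between -0.031 and 0.009 m and y of wedge_nose in the frame of cradle between -0.09 and -0.045 m and angle between the x axis of wedge and the x axis of cradle, either way round below 0.2 rad and contact force between the fingers and wedge below 0.1 N), for 0.2 s.
2. the wedge has been driven in until it presses on the end block (contact force between wedge and end_block above 1 N and x of wedge_nose in the frame of cradle above 0.009 m), for 0.2 s.
At the end, for the whole second after the job is handed in: The wedge, released, at rest, flat and square (3 degrees), its thin end over 45 mm past the mouth, still presses on the end block with more than 1 N; the three boxes stand on the cradle floor in the row (7 mm either way in x), flat and square within 3 degrees (all of step 2 and angle between the x axis of each of wedge, box_1_centre, box_2_centre, box_3_centre and the x axis of cradle, either way round below 0.05 rad and linear speed of wedge below 0.01 m/s and angle between wedge_nose's own z axis and vertical below 0.06 rad and z of wedge_nose in the frame of cradle below 0.025 m and angle between each of box_1_centre, box_2_centre, box_3_centre's own z axis and vertical below 0.05 rad and z of box_1_centre in the frame of cradle between 0.021 and 0.029 m and x of box_1_centre in the frame of cradle between -0.007 and 0.007 m and y of box_1_centre in the frame of cradle between -0.035 and 0.085 m and z of box_2_centre in the frame of cradle between 0.021 and 0.029 m and x of box_2_centre in the frame of cradle between -0.007 and 0.007 m and y of box_2_centre in the frame of cradle between -0.035 and 0.085 m and z of box_3_centre in the frame of cradle between 0.021 and 0.029 m and x of box_3_centre in the frame of cradle between -0.007 and 0.007 m and y of box_3_centre in the frame of cradle between -0.035 and 0.085 m); the robot touches nothing.
It fails at once if a stone jar was moved by more than 30 mm or tipped (distance of any of stone_jar_1, stone_jar_2 from where it was at the start of the episode above 0.03 m or angle between any of stone_jar_1, stone_jar_2's own z axis and vertical above 0.5 rad).
It fails at once if with its thin end over 45 mm past the mouth the wedge was handled elsewhere than at its thick end (it is to be pushed there, not held) (contact force between the fingers and wedge above 1 N and x of wedge_nose in the frame of cradle above 0.009 m and x of the grasp point in the frame of wedge above -0.035 m).
It also fails if it takes over 64 s, if anything falls off the work surface, if the arm or the gripper's body presses on something with over 40 N, if the wrist force passes 120 N, or if a joint passes its speed limit or range.

## Working session

There is one attempt and no reset: what is moved stays moved. The work goes in short steps, each a Python script; the robot and the scene stay as the last script left them, time stands still between calls to the robot, and variables do not carry over. Pictures are saved under pics/ and viewed, and the job is handed in when it is done.

```bash
ls; mkdir -p pics
python3 - <<'E'
from rig import ctrl, kin, vision
import cv2
s=ctrl.observe(); print(s['time_s'],s['position'],s['width'])
for n in ["side","top","wrist"]:
    m=vision.camera_model(n); print(n,m)
    im=vision.capture(n); cv2.imwrite(f"pics/{n}0.png",im[:,:,::-1])
E
```

```text
pics
0.0 [0.13295508 0.58449714 0.2176083 ] 0.9991850425866619
side {'intrinsics': array([[445.34093968,   0.        , 252.30461741],
       [  0.        , 445.34093968, 196.31625186],
       [  0.        ,   0.        ,   1.        ]]), 'view': array([[-0.97888455, -0.20362693,  0.01791931,  0.52557964],
       [ 0.09657103, -0.38341059,  0.9185153 ,  0.00611988],
       [-0.180164  ,  0.90085093,  0.39497916, -1.00486509],
       [ 0.        ,  0.        ,  0.        ,  1.        ]])}
top {'intrinsics': array([[480.49679517,   0.        , 251.8431554 ],
       [  0.        , 480.49679517, 179.84355291],
       [  0.        ,   0.        ,   1.        ]]), 'view': array([[ 0.01170545, -0.99990285,  0.00756844,  0.24182797],
       [ 0.99591579,  0.01233577,  0.08944033, -0.50176676],
       [-0.08952501,  0.00649059,  0.99596343, -0.98013194],
       [ 0.        ,  0.        ,  0.        ,  1.        ]])}
wrist {'intrinsics': array([[297.31863964,   0.        , 255.97582257],
       [  0.        , 297.31863964, 189.97115392],
       [  0.        ,   0.        ,   1.        ]]), 'view': array([[ 0.22217846,  0.9750055 , -0.0010013 , -0.59995782],
       [-0.94493086,  0.2150719 , -0.24667743,  0.02926254],
       [-0.2402965 ,  0.05575258,  0.96909713, -0.38906248],
       [ 0.        ,  0.        ,  0.        ,  1.        ]])}
```

View pics/side0.png

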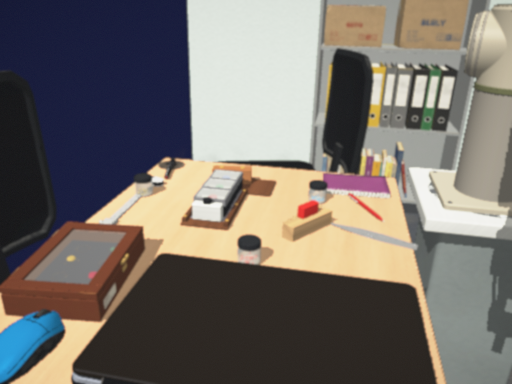

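View pics/top0.png

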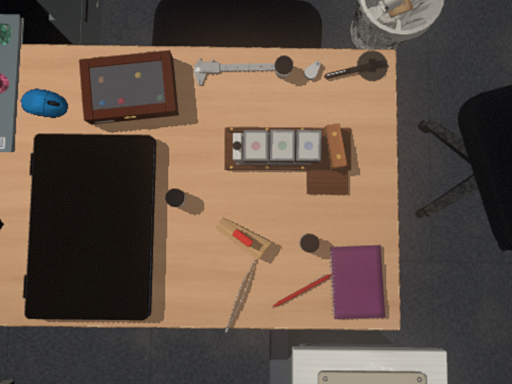

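View pics/wrist0.png

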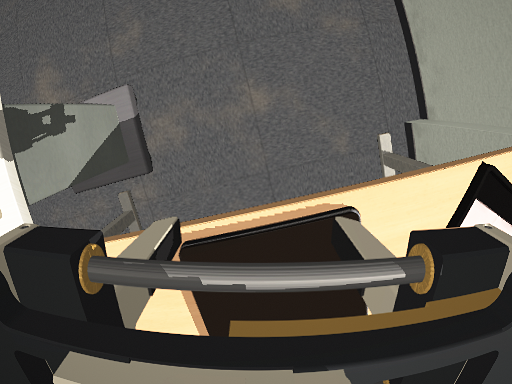

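```bash
cat > h.py <<'E'
import numpy as np, cv2
from rig import ctrl, kin, vision
def ray(name,uv,m):
    K=m['intrinsics'];V=m['view'];R=V[:3,:3];C=-R.T@V[:3,3]
    x=(uv[0]-K[0,2])/K[0,0];y=(uv[1]-K[1,2])/K[1,1]
    if name=='wrist':
        r=np.hypot(x,y);s=np.sin(r)/r if r>1e-9 else 1.
        d=np.array([x*s,-y*s,-np.cos(r)])
    else: d=np.array([x,-y,-1.])
    d=R.T@d; return C,d/np.linalg.norm(d)
def onz(name,uv,z,m):
    C,d=ray(name,uv,m); return C+d*(z-C[2])/d[2]
def proj(name,P,m):
    K=m['intrinsics'];V=m['view'];p=V[:3,:3]@np.asarray(P)+V[:3,3]
    x,y,z=p[0],-p[1],-p[2]
    if name=='wrist':
        r=np.hypot(x,y);th=np.arctan2(r,z);x,y=x/r*th,y/r*th
    else: x,y=x/z,y/z
    return np.array([K[0,0]*x+K[0,2],K[1,1]*y+K[1,2]])
def tri(obs):
    A=np.zeros((3,3));b=np.zeros(3);L=[]
    for n,uv,m in obs:
        C,d=ray(n,uv,m);P=np.eye(3)-np.outer(d,d);A+=P;b+=P@C;L.append((C,d))
    X=np.linalg.solve(A,b);return X,[float(np.linalg.norm((np.eye(3)-np.outer(d,d))@(X-C))) for C,d in L]
def down(yaw):
    # tool z down, tool y (jaw) along world angle yaw
    y=np.array([np.cos(yaw),np.sin(yaw),0]);z=np.array([0,0,-1.]);x=np.cross(y,z);return np.stack([x,y,z],1)
def crop(src,dst,x0,y0,w,h,k):
    im=cv2.imread(src)[y0:y0+h,x0:x0+w];im=cv2.resize(im,None,fx=k,fy=k,interpolation=cv2.INTER_CUBIC)
    for i in range(0,w,10):
        L=8 if i%50 else 16
        cv2.line(im,(i*k,0),(i*k,L),(0,255,255),1)
        if i%50==0: cv2.putText(im,str(x0+i),(i*k+2,26),0,.4,(0,255,255),1)
    for i in range(0,h,10):
        L=8 if i%50 else 16
        cv2.line(im,(0,i*k),(L,i*k),(0,255,255),1)
        if i%50==0: cv2.putText(im,str(y0+i),(18,i*k+5),0,.4,(0,255,255),1)
    cv2.imwrite(dst,im)
E
python3 - <<'E'
from h import *
crop("pics/top0.png","pics/top0c.png",200,100,170,170,4)
m=vision.camera_model('top')
for uv in [(235,235),(243,239),(340,150),(307,181),(349,181),(230,150),(309,243),(175,198),(308,145)]: print(uv,onz('top',uv,0.03,m).round(3))
m=vision.camera_model('wrist');V=m['view'];s=ctrl.observe();C=-V[:3,:3].T@V[:3,3]
R=np.array(s['tcp_rot']);print(R.round(3),R.T@(C-s['position']),(R.T@V[:3,:3].T).round(3))
E
```

```text
(235, 235) [0.384 0.281 0.03 ]
(243, 239) [0.376 0.265 0.03 ]
(340, 150) [0.563 0.065 0.03 ]
(307, 181) [0.497 0.134 0.03 ]
(349, 181) [0.498 0.047 0.03 ]
(230, 150) [0.56  0.294 0.03 ]
(309, 243) [0.37 0.13 0.03]
(175, 198) [0.459 0.406 0.03 ]
(308, 145) [0.572 0.132 0.03 ]
[[-0.975  0.222 -0.   ]
 [ 0.222  0.975 -0.001]
 [ 0.    -0.001 -1.   ]] [ 0.06741482  0.00058745 -0.16595494] [[-0.     0.969  0.247]
 [ 1.     0.    -0.001]
 [-0.001  0.247 -0.969]]
```

View pics/top0c.png

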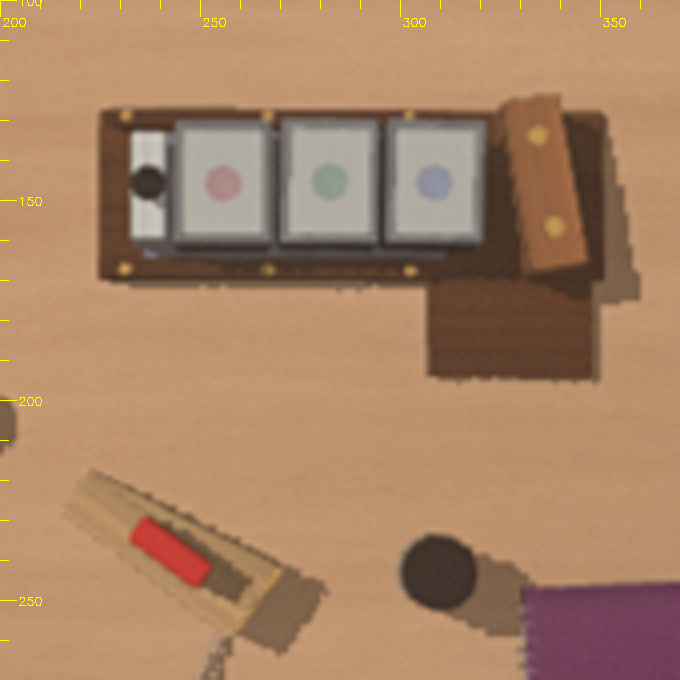

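```bash
cat > m1.py <<'E'
from h import *
import pickle
D={}
for k,(p,yaw) in {'c1':((0.635,0.20,0.20),90),'c2':((0.635,0.12,0.20),90),'w1':((0.46,0.33,0.18),149),'w2':((0.43,0.36,0.20),149)}.items():
    try: ctrl.reach(np.array(p),down(np.radians(yaw)))
    except ctrl.Unreachable as e: print(k,'unreach',e); continue
    ctrl.hold(0.15)
    m=vision.camera_model('wrist');im=vision.capture('wrist');cv2.imwrite(f'pics/{k}.png',im[:,:,::-1]);D[k]=m
    s=ctrl.observe();print(k,s['time_s'],np.round(s['joints'],2))
pickle.dump(D,open('views.pkl','wb'))
E
python3 m1.py
```

```text
c1 2.6083 [ 0.23  0.32  1.31  0.    1.52 -1.34]
c2 3.225 [ 0.11  0.26  1.37  0.    1.51 -1.46]
w1 4.4917 [ 0.53  0.06  1.63 -0.    1.45 -2.07]
w2 5.0 [ 0.6   0.03  1.62 -0.    1.48 -2.  ]
```

View pics/c1.png

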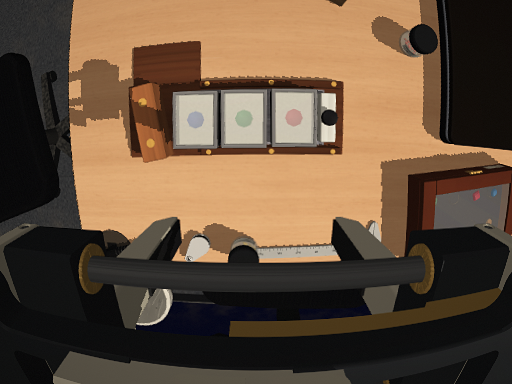

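View pics/c2.png

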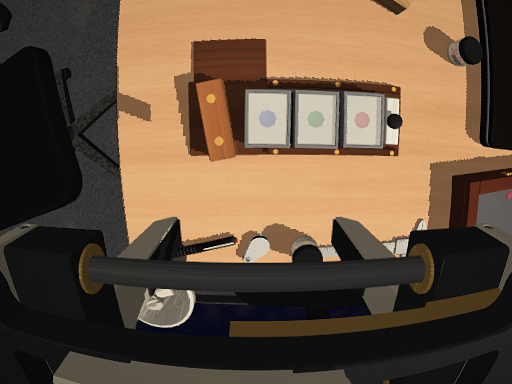

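View pics/w1.png

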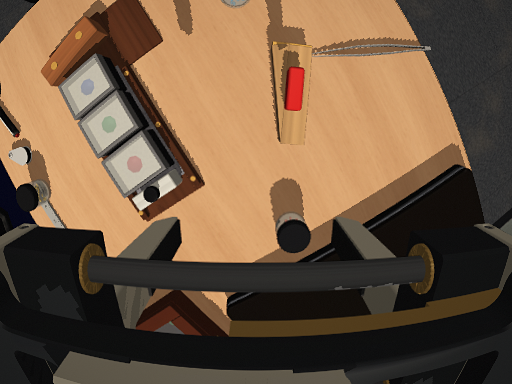

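View pics/w2.png

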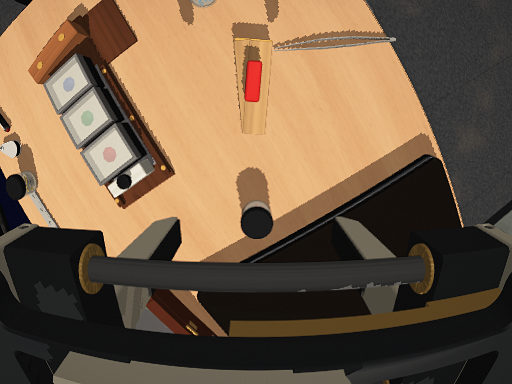

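Run:
```python
from h import *
crop("pics/c1.png","pics/c1c.png",120,30,240,140,3)
crop("pics/c2.png","pics/c2c.png",180,30,230,140,3)
crop("pics/w1.png","pics/w1c.png",255,30,80,130,4)
crop("pics/w2.png","pics/w2c.png",215,20,80,130,4)
```

```text
(no output)
```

View pics/c1c.png

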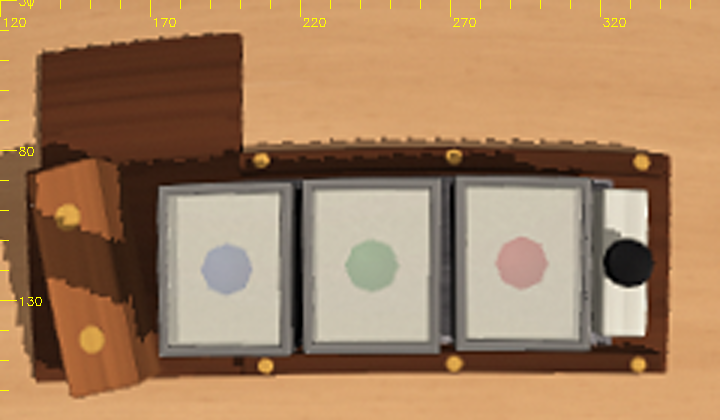

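View pics/c2c.png

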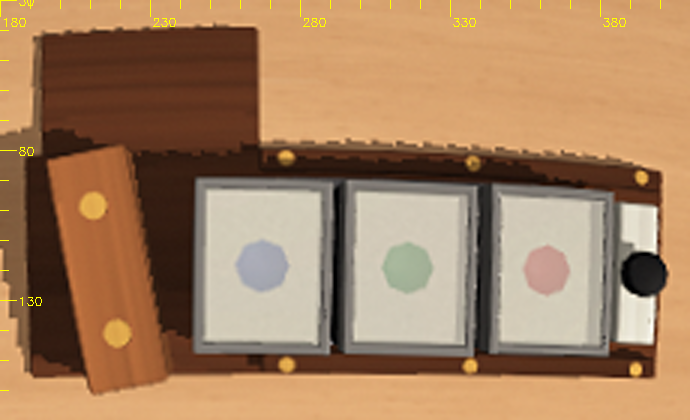

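View pics/w1c.png

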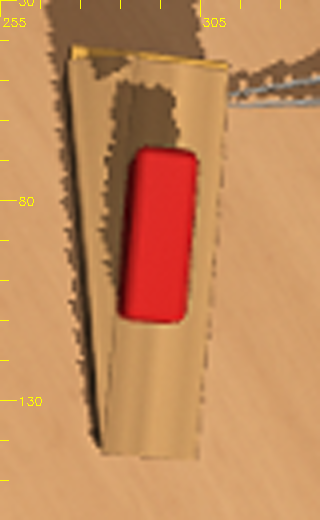

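View pics/w2c.png

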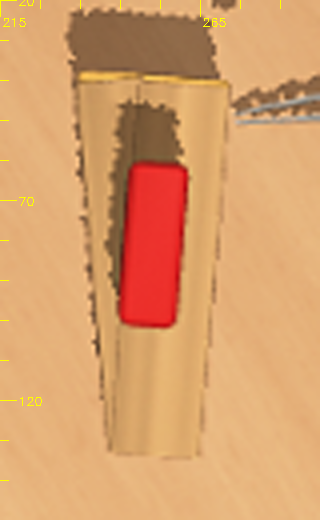

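```bash
cat > fit.py <<'E'
from h import *
import pickle
from scipy.optimize import least_squares
D=pickle.load(open('views.pkl','rb'))
off={'c1':(120,30,3),'c2':(180,30,3),'w1':(255,30,4),'w2':(215,20,4)}
def uv(v,p): o=off[v]; return np.array([o[0]+(p[0]-.5)/o[2],o[1]+(p[1]-.5)/o[2]])
def fit(obs,x0):
    def f(q,per=False):
        c,s=np.cos(q[3]),np.sin(q[3]);R=np.array([[c,-s,0],[s,c,0],[0,0,1]]);r=[]
        for v,p,X in obs:
            r.append(proj('wrist',R@np.array(X)/1000+q[:3],D[v])-uv(v,p))
        return np.array(r) if per else np.ravel(r)
    o=least_squares(f,x0,loss='soft_l1');print(o.x.round(4));print(f(o.x,True).round(1).tolist());return o.x
a=.165;eb=lambda x,y,z:(-36+x*np.cos(a)-y*np.sin(a),-88.7+x*np.sin(a)+y*np.cos(a),z)
cr=[('c1',(240,33),(-97,-40,6)),('c1',(37,52),(-97,-128,6)),('c1',(669,155),(-46,135,6)),('c1',(667,373),(46,135,6)),('c1',(35,380),(46,-135,6)),
('c2',(257,28),(-97,-40,6)),('c2',(38,37),(-97,-128,6)),('c2',(662,172),(-46,135,6)),('c2',(655,377),(46,135,6)),('c2',(30,377),(46,-135,6)),
('c2',(48,158),eb(-9,-30,40)),('c2',(125,146),eb(-9,0,40)),('c2',(168,378),eb(81,0,40)),('c2',(95,393),eb(81,-30,40)),('c1',(103,158),eb(-9,0,40)),('c1',(143,383),eb(81,0,40)),('c1',(72,397),eb(81,-30,40))]
C=fit(cr,[.565,.17,0,0])
W=[]
for v,T,N,R in [('w1',[(72,47),(228,63)],[(103,452),(197,460)],[(135,150),(197,152),(187,322),(119,318)]),('w2',[(78,73),(230,85)],[(112,455),(200,458)],[(130,163),(187,167),(177,327),(120,323)])]:
    W+=[(v,T[0],(-55,-26.5,30)),(v,T[1],(-55,17.5,30)),(v,N[0],(55,-8.5,30)),(v,N[1],(55,17.5,30))]
    W+=[(v,p,X) for p,X in zip(R,[(-25,-8,53),(-25,8,53),(19,8,53),(19,-8,53)])]
Wq=fit(W,[.38,.27,0,1.03])
pickle.dump((C,Wq),open('pose.pkl','wb'))
# tri checks
for n,(p,q) in {'rib thick L':((135,150),(130,163)),'rib thin R':((187,322),(177,327)),'wedge nose R':((197,460),(200,458))}.items(): print(n,tri([('wrist',uv('w1',p),D['w1']),('wrist',uv('w2',q),D['w2'])])[0].round(4))
def tc(p,q):
    X,e=tri([('wrist',uv('c1',p),D['c1']),('wrist',uv('c2',q),D['c2'])]);c,s=np.cos(C[3]),np.sin(C[3]);d=X-C[:3];return (np.array([c*d[0]+s*d[1],-s*d[0]+c*d[1],d[2]])*1000).round(1)
for n,(p,q) in {'b3':((227,269),(262,265)),'b3c--':((159,187),(196,179)),'b3c+-':((160,354),(195,352)),'b3 -+':((292,183),(333,180)),'b3++':((290,354),(329,353)),'b2':((372,266),(407,268)),'b1':((521,262),(546,270)),'b1++':((590,347),(607,354)),'b1-+':((590,180),(614,192)),'pin':((262,160),(286,158)),'pin':((265,366),(287,365)),'eb':((91,340),(117,333)),'tongue':((240,33),(257,28)),'knob':((628,262),(644,274))}.items(): print(n,tc(p,q))
E
python3 fit.py
```

```text
[ 0.5683  0.1745 -0.0027  0.0098]
[[0.6, -0.1], [1.8, 0.6], [0.2, -0.3], [-0.3, -0.1], [0.5, 0.5], [0.4, -0.2], [1.4, -0.6], [-0.6, -0.6], [-0.5, 0.2], [0.7, -0.1], [-0.8, 0.4], [-0.0, -1.2], [0.3, 0.7], [-1.4, 0.5], [-1.9, -1.0], [-0.3, 0.2], [0.0, 0.5]]
[ 0.3806  0.2702 -0.006   0.9543]
[[-1.6, 0.3], [-0.3, 0.6], [-0.4, -0.1], [-0.3, -0.1], [0.2, -0.9], [0.5, 0.3], [-0.3, 0.6], [0.9, 0.1], [-0.4, 0.1], [0.1, -0.3], [-0.3, -0.7], [0.4, 0.2], [0.2, -0.3], [1.0, -0.3], [0.4, 0.1], [-0.4, 0.0]]
rib thick L [0.3732 0.2457 0.0477]
rib thin R [0.3853 0.2899 0.0515]
wedge nose R [0.3983 0.3244 0.03  ]
b3 [  1.6 -40.6  38.1]
b3c-- [-30.  -64.2  45.2]
b3c+- [ 32.3 -65.3  47.8]
b3 -+ [-29.4 -14.9  43.2]
b3++ [ 33.6 -16.6  45.8]
b2 [ 2.1 13.6 38. ]
b1 [ 0.9 68.4 39.3]
b1++ [32.1 93.9 43.7]
b1-+ [-29.9  92.   50. ]
pin [ 41.  -30.2  19.9]
eb [ 25.8 -93.9  43.8]
tongue [-96.5 -40.5   7.3]
knob [1.000e-01 1.068e+02 4.770e+01]
```

```bash
cat >> fit.py <<'E'
print('z fixed')
def fit0(obs,x0,cams):
    def f(q,per=False):
        c,s=np.cos(q[2]),np.sin(q[2]);R=np.array([[c,-s,0],[s,c,0],[0,0,1]]);r=[]
        for v,p,X in obs:
            P=R@np.array(X)/1000+[q[0],q[1],0]
            r.append(proj('top',P,TM)-np.array(p) if v=='top' else proj('wrist',P,D[v])-uv(v,p))
        return np.array(r) if per else np.ravel(r)
    o=least_squares(f,x0,loss='soft_l1');print(cams,o.x.round(4));return o.x,f(o.x,True)
TM=vision.camera_model('top')
off['c1']=(120,30,3)
fit0([o for o in cr if o[0]=='c1'],[.568,.17,0],'c1');fit0([o for o in cr if o[0]=='c2'],[.568,.17,0],'c2')
fit0([o for o in W if o[0]=='w1'],[.38,.27,1],'w1');fit0([o for o in W if o[0]=='w2'],[.38,.27,1],'w2')
t=lambda p:(200+(p[0]-.5)/4,100+(p[1]-.5)/4)
ct=[('top',t(p),X) for p,X in [((427,377),(-97,-40,6)),((598,380),(-97,-128,6)),((100,278),(-46,135,6)),((100,110),(46,135,6)),((605,113),(46,-135,6)),((500,103),eb(81,0,40)),((559,95),eb(81,-30,40)),((587,262),eb(-9,-30,40)),((528,273),eb(-9,0,40))]]
o,r=fit0(ct,[.568,.17,0],'top');print(r.round(1).tolist())
wt=[('top',t(p),X) for p,X in [((130,532),(19,8,53)),((150,517),(19,-8,53)),((212,570),(-25,-8,53)),((192,588),(-25,8,53)),((283,570),(-55,-26.5,30)),((236,637),(-55,17.5,30)),((92,470),(55,-8.5,30)),((64,512),(55,17.5,30))]]
o,r=fit0(wt,[.38,.27,1],'top');print(r.round(1).tolist())
E
python3 fit.py | sed -n '/z fixed/,$p'
```

```text
z fixed
c1 [0.5683 0.1748 0.0099]
c2 [0.5684 0.1746 0.0108]
w1 [0.3813 0.2701 0.9546]
w2 [0.3811 0.2709 0.9546]
top [0.5676 0.1721 0.0057]
[[0.0, 0.2], [-1.1, -0.2], [-0.8, 0.4], [-0.3, -0.4], [-0.4, -0.2], [0.6, -0.1], [0.1, -0.4], [0.7, 0.5], [1.1, 0.1]]
top [0.3812 0.2669 0.9418]
[[-0.7, 1.6], [-0.8, -1.1], [1.3, -1.1], [1.5, 0.9], [0.6, -0.0], [-0.5, 0.7], [0.0, -0.2], [-0.6, -0.5]]
```

```bash
cat >> h.py <<'E'
CP=np.array([0.5682,0.1742,0.0]);CY=0.0095
def cw(x,y,z): 
    c,s=np.cos(CY),np.sin(CY);return CP+np.array([c*x-s*y,s*x+c*y,z])/1000
def wc(P):
    d=np.asarray(P)-CP;c,s=np.cos(CY),np.sin(CY);return np.array([c*d[0]+s*d[1],-s*d[0]+c*d[1],d[2]])*1000
def st(tag=''):
    s=ctrl.observe();print(tag,round(s['time_s'],2),'crad',wc(s['position']).round(1),'F',np.round(s['contact_force'],1),'w',round(s['width']*93,1));return s
E
cat > b.py <<'E'
from h import *
R=down(CY)
ctrl.reach(cw(1,-40,90),R); ctrl.movel(cw(1,-40,20),R,v=0.12); st('down')
ctrl.grip(0.0,12); s=st('grip')
f0=np.array(s['contact_force'])
ctrl.movel(cw(1,-29,20),R,v=0.05); st('slid')
y=-29
while y<-14:
    y+=1; ctrl.movel(cw(1,y,20),R,v=0.03); s=ctrl.observe(); F=np.array(s['contact_force'])
    print(y,wc(s['position']).round(1)[1],F.round(1))
    if np.linalg.norm((F-f0)[:2])>10: break
ctrl.hold(0.2);st('pressed')
E
python3 b.py
```

```text
down 7.58 crad [  1.5 -39.9  20.6] F [-0.4  0.   0.5] w 92.8
grip 8.15 crad [  1.3 -40.   20.4] F [-0.5 -0.1  3.3] w 64.1
slid 8.52 crad [  1.4 -28.1  20.4] F [0.  1.  4.2] w 64.3
-28 -27.9 [ 0.5 -0.8  5.1]
-27 -27.5 [-1.2 -4.   5.4]
-26 -26.9 [ 0.2 -5.5  5.8]
-25 -26.7 [-0.6 -8.9  6.4]
-24 -26.5 [  0.3 -11.7   5.5]
pressed 9.97 crad [  1.6 -26.5  20.3] F [ -0.2 -12.4   6.5] w 64.0
```

Run:
```python
from h import *
import pickle
R=down(CY)
s=ctrl.observe();p=wc(s['position'])
ctrl.movel(cw(p[0],p[1]-0.3,20),R,v=0.03)
ctrl.grip(1.0); ctrl.movel(cw(p[0],p[1],100),R,v=0.2); st()
p=CP+[0.067,-0.03,0.17]
ctrl.reach(p,down(np.pi/2)); ctrl.hold(.1)
m=vision.camera_model('wrist');im=vision.capture('wrist');cv2.imwrite('pics/c3.png',im[:,:,::-1]);pickle.dump(m,open('c3.pkl','wb'))
crop('pics/c3.png','pics/c3c.png',130,20,240,160,3); st()
```

```text
11.45 crad [  1.5 -26.5  99.6] F [-0.5  1.5 -0.8] w 93.1
 13.01 crad [ 66.3 -30.7 169.4] F [-0.3  0.1 -1.3] w 93.1
```

View pics/c3c.png

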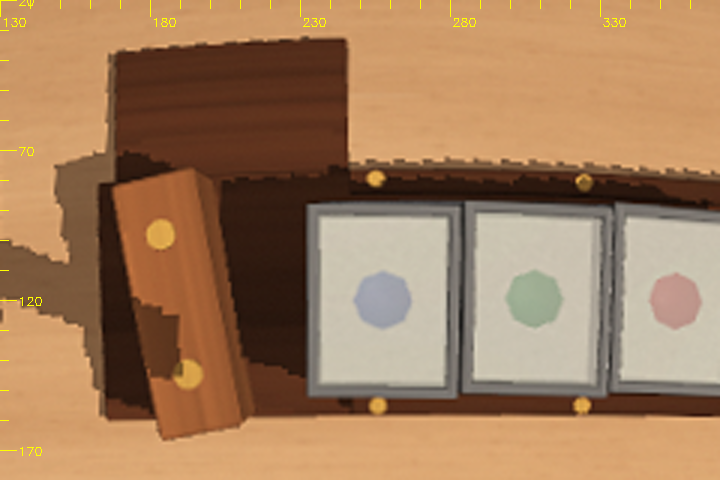

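Run:
```python
from h import *
import pickle
m=pickle.load(open('c3.pkl','rb'))
for n,p,z in [('box-',(307,205),.044),('box+',(308,397),.044),('tong',(347,39),.006),('tong2',(115,53),.006),('floor',(105,419),.006),('eb-',(193,169),.04),('eb+',(242,427),.04),('pin-',(376,178),.014),('pin+',(378,406),.014)]:
    q=(130+(p[0]-.5)/3,20+(p[1]-.5)/3); print(n,wc(onz('wrist',q,z,m)).round(1))
```

```text
box- [-28.8 -52.1  44. ]
box+ [ 34.3 -52.9  44. ]
tong [-95.8 -39.9   6. ]
tong2 [ -96.2 -127.6    6. ]
floor [  45.3 -134.9    6. ]
eb- [-43.1 -90.2  40. ]
eb+ [ 44.5 -75.8  40. ]
pin- [-41.  -29.8  14. ]
pin+ [ 41.5 -29.9  14. ]
```

```bash
cat > p.py <<'E'
from h import *
W=np.array([.3811,.2700]);wy=.953
rib=np.array([W[0]-.003*np.cos(wy),W[1]-.003*np.sin(wy)])
R=down(wy+np.pi/2)
ctrl.grip(0.5)
ctrl.reach(np.array([*rib,.11]),R); ctrl.movel(np.array([*rib,.034]),R,v=.1); st('down')
ctrl.grip(0.0,25); st('grip')
ctrl.movel(np.array([*rib,.12]),R,v=.15); st('up')
cv2.imwrite('pics/lift.png',vision.capture('wrist')[:,:,::-1])
E
python3 p.py
```

```text
down 15.93 crad [-187.4   95.4   34.6] F [0.8 1.  0.9] w 46.5
grip 16.52 crad [-187.8   95.2   34.2] F [-0.9  0.6  2.1] w 15.9
up 17.25 crad [-188.5   94.8  119. ] F [-0.6 -0.8 -1.9] w 15.6
```

View pics/lift.png

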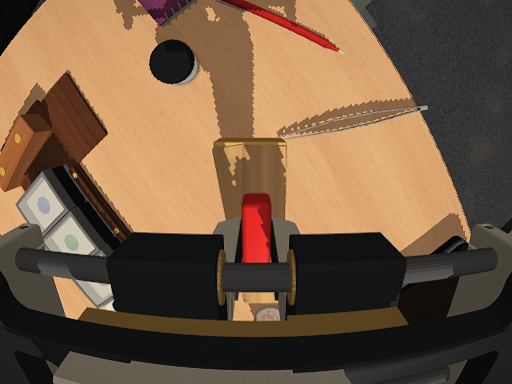

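```bash
cat > q.py <<'E'
from h import *
import pickle
R=down(CY+np.pi/2)
ctrl.reach(cw(-69,-71.5,110),R); ctrl.movel(cw(-69,-71.5,55),R,v=.08);ctrl.hold(.15)
m=vision.camera_model('wrist');s=st('hover')
cv2.imwrite('pics/hov.png',vision.capture('wrist')[:,:,::-1]);pickle.dump(m,open('hov.pkl','wb'))
cv2.imwrite('pics/hovt.png',vision.capture('top')[:,:,::-1])
crop('pics/hov.png','pics/hovc.png',150,60,250,180,3)
E
python3 q.py
```

```text
hover 19.12 crad [-68.4 -71.5  55.7] F [ 0.6 -0.1 -0.4] w 16.0
```

View pics/hovc.png

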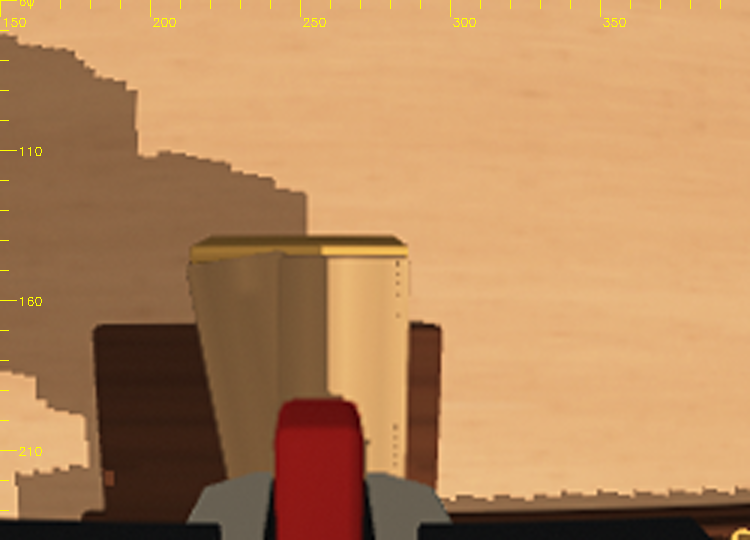

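View pics/hovt.png

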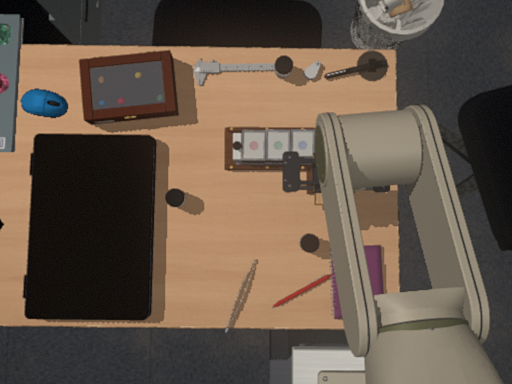

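Run:
```python
from h import *
import pickle
m=pickle.load(open('hov.pkl','rb'))
for n,p,z in [('brassL',(190,248),.052),('brassL2',(190,258),.052),('brassR',(407,248),.052),('flat far',(407,470),.052),('slope far',(227,475),.052),('rib thick top L',(280,403),.075),('rib R',(360,403),.075),('tongR',(441,324),.006),('tongL',(94,325),.006)]:
    q=(150+(p[0]-.5)/3,60+(p[1]-.5)/3); print(n,wc(onz('wrist',q,z,m)).round(1))
```

```text
brassL [-120.6  -95.5   52. ]
brassL2 [-118.6  -95.6   52. ]
brassR [-120.4  -54.    52. ]
flat far [-75.8 -53.1  52. ]
slope far [-74.7 -89.5  52. ]
rib thick top L [-96.1 -77.5  75. ]
rib R [-96.1 -63.9  75. ]
tongR [-97.5 -40.7   6. ]
tongL [ -97.6 -127.1    6. ]
```

```bash
cat > r.py <<'E'
from h import *
R=down(CY+np.pi/2)
s=ctrl.observe();f0=np.array(s['contact_force']);print(f0.round(1))
z=41;ctrl.movel(cw(-69,-71.5,z),R,v=.05)
while z>36.5:
    s=st(z); F=np.array(s['contact_force'])
    if F[2]-f0[2]>3 or abs((F-f0)[:2]).max()>6: break
    z-=.7; ctrl.movel(cw(-69,-71.5,z),R,v=.02)
ctrl.grip(0.4); st('open'); 
ctrl.movel(cw(-69,-71.5,110),R,v=.15); st('up')
cv2.imwrite('pics/pl.png',vision.capture('wrist')[:,:,::-1])
ctrl.grip(0.0,20)
ctrl.reach(cw(-150,-75,110),R);ctrl.hold(.1)
import pickle
m=vision.camera_model('wrist');cv2.imwrite('pics/pl2.png',vision.capture('wrist')[:,:,::-1]);pickle.dump(m,open('pl2.pkl','wb'))
cv2.imwrite('pics/plt.png',vision.capture('top')[:,:,::-1]);cv2.imwrite('pics/pls.png',vision.capture('side')[:,:,::-1])
crop('pics/plt.png','pics/pltc.png',220,110,140,140,5)
crop('pics/pls.png','pics/plsc.png',170,140,160,100,5);st()
E
python3 r.py
```

```text
[ 0.7  0.6 -1.8]
41 19.66 crad [-69.5 -71.5  40.3] F [ 0.3  0.5 -1.3] w 16.0
40.3 19.91 crad [-69.3 -71.5  40.2] F [-0.6 -1.3 -0.9] w 15.7
39.599999999999994 20.16 crad [-68.9 -71.5  39.9] F [-2.4 -0.6  4.6] w 16.2
open 20.74 crad [-69.  -71.5  39.6] F [ 0.  -0.5  0.8] w 37.3
up 21.36 crad [-69.3 -71.5 109.4] F [-0.5 -0.6 -0.7] w 37.4
 22.82 crad [-149.2  -75.   110.3] F [ 0.4  1.1 -1.1] w 0.6
```

View pics/pl.png

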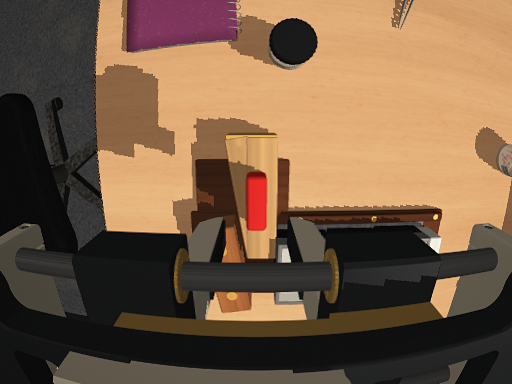

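View pics/pltc.png

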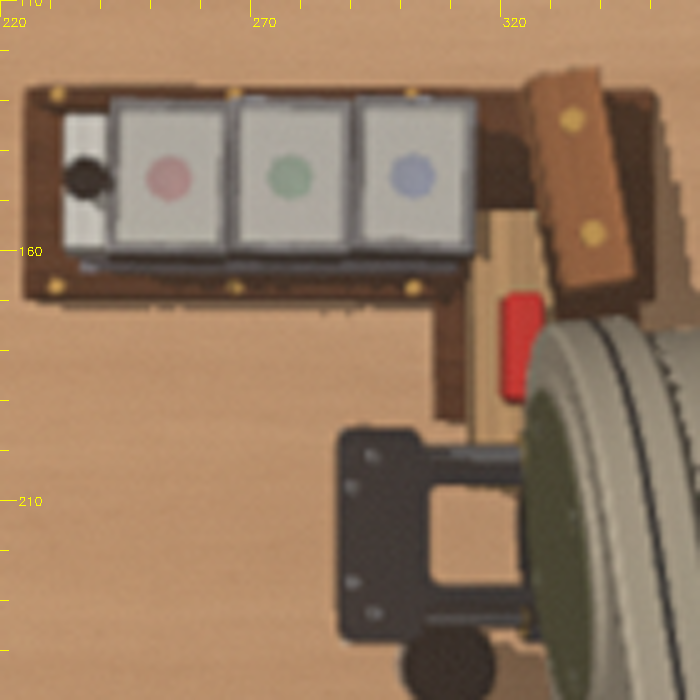

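View pics/plsc.png

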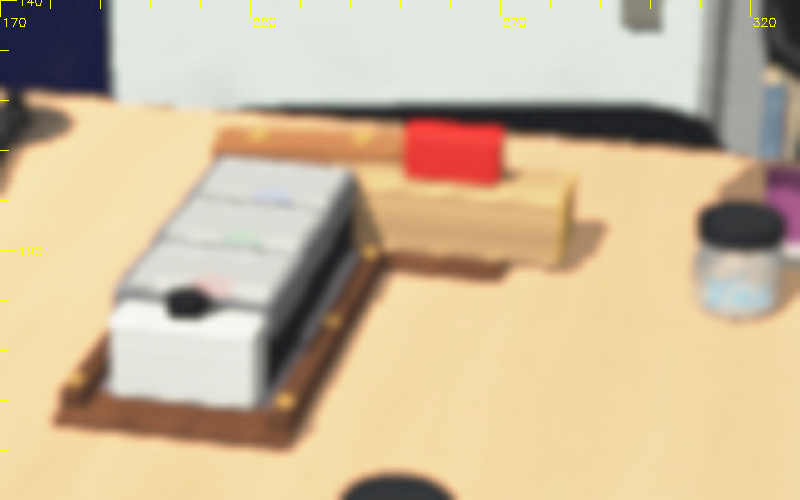

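```bash
cat > d.py <<'E'
from h import *
R=down(CY+np.pi/2)
Y=-76
ctrl.movel(cw(-148,Y,110),R,v=.1);ctrl.movel(cw(-148,Y,15),R,v=.12);ctrl.hold(.1)
s=st('low');f0=np.array(s['contact_force'])
x=-134;ctrl.movel(cw(x,Y,15),R,v=.05);st('near')
fx=0
while x<-70:
    x+= 2 if fx>-3 else 0.8
    ctrl.movel(cw(x,Y,15),R,v=.04 if fx>-3 else .02)
    s=ctrl.observe();F=np.array(s['contact_force'])-f0;fx=F[0]
    if fx<-2.5: print(round(x,1),wc(s['position']).round(1),F.round(1),round(s['time_s'],2))
    if fx<-24 or abs(F[1])>20 or s['time_s']>42: break
ctrl.hold(.3);st('end')
cv2.imwrite('pics/d1.png',vision.capture('wrist')[:,:,::-1])
E
python3 d.py
```

```text
low 24.12 crad [-147.1  -75.9   16. ] F [ 0.1 -0.1  0.5] w 0.7
near 24.55 crad [-133.7  -76.    15. ] F [-0.1  0.2  0.5] w 0.9
-96 [-96.3 -75.8  14.8] [-3.   2.  -0.4] 29.3
-95.2 [-96.  -75.8  14.7] [-5.1  2.8  1.8] 29.55
-94.4 [-95.3 -75.7  14.7] [-6.8  3.2  2.9] 29.8
-93.6 [-94.7 -75.7  14.7] [-7.7  3.7  2.4] 30.05
-92.8 [-94.  -75.6  14.6] [-8.   3.1  3.4] 30.3
-92.0 [-93.3 -75.6  14.6] [-7.9  2.7  3.8] 30.55
-91.2 [-92.6 -75.5  14.6] [-8.1  3.9  3.4] 30.8
-90.4 [-92.1 -75.4  14.6] [-9.7  3.8  5.6] 31.05
-89.6 [-91.6 -75.3  14.5] [-11.1   4.9   5.8] 31.3
-88.8 [-91.  -75.3  14.5] [-12.1   5.6   6.7] 31.55
-88.0 [-90.5 -75.2  14.4] [-12.8   5.5   7.6] 31.8
-87.2 [-89.9 -75.2  14.3] [-14.6   4.4   7.7] 32.05
-86.4 [-89.5 -75.1  14.3] [-15.7   5.3   9.9] 32.3
-85.6 [-89.4 -75.2  14.3] [-19.4   5.1  14. ] 32.55
-84.8 [-89.4 -75.2  14.1] [-22.3   5.5  17.3] 32.8
-84.0 [-89.3 -75.3  13.9] [-27.2   3.9  19.9] 33.05
end 33.35 crad [-89.3 -75.3  13.9] F [-25.8   4.1  20.3] w 0.3
```

View pics/d1.png

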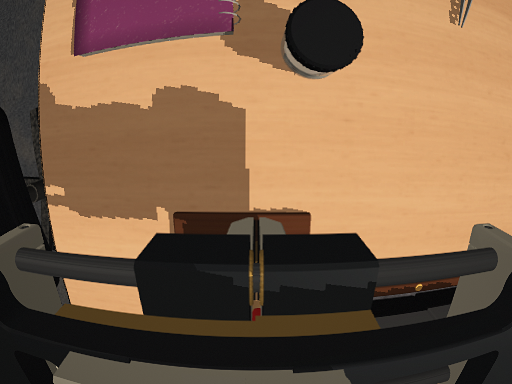

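Run:
```python
from h import *
import pickle
R=down(CY+np.pi/2)
ctrl.movel(cw(-110,-76,16),R,v=.05);st('back');ctrl.movel(cw(-112,-76,100),R,v=.15)
ctrl.reach(cw(67,-65,160),R);ctrl.hold(.15)
m=vision.camera_model('wrist');cv2.imwrite('pics/f1.png',vision.capture('wrist')[:,:,::-1]);pickle.dump(m,open('f1.pkl','wb'))
ctrl.reach(cw(67,20,200),R)
cv2.imwrite('pics/fs.png',vision.capture('side')[:,:,::-1]);st()
crop('pics/f1.png','pics/f1c.png',150,20,240,160,3)
crop('pics/fs.png','pics/fsc.png',170,140,160,100,5);st()
```

```text
back 34.07 crad [-109.6  -76.1   16.3] F [ 0.  -0.8 -0.4] w 0.4
 36.27 crad [ 66.5  20.  199.9] F [-0.2  0.3  0.7] w 0.5
 36.27 crad [ 66.5  20.  199.9] F [-0.2  0.3  0.7] w 0.5
```

View pics/f1c.png

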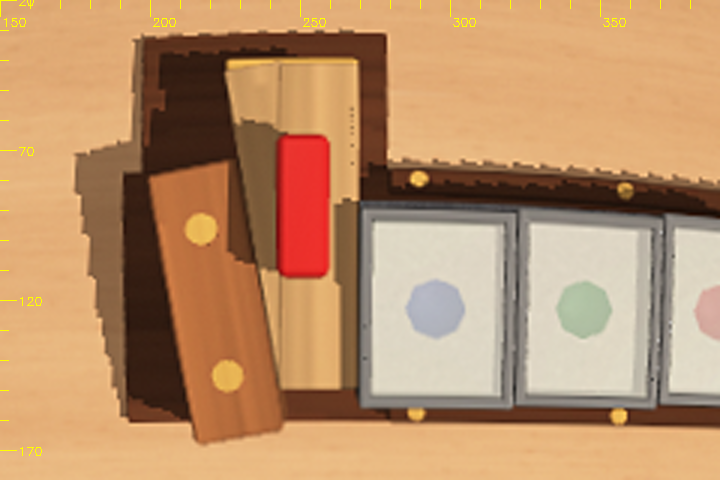

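View pics/fsc.png

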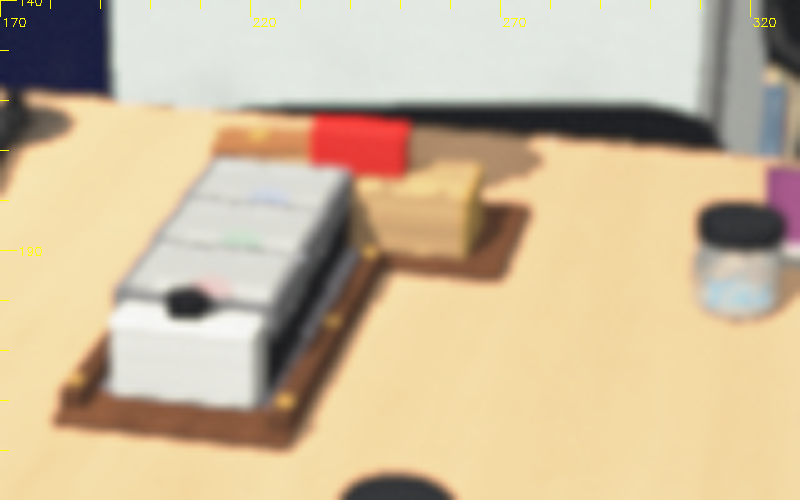

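Run:
```python
from h import *
import pickle
m=pickle.load(open('f1.pkl','rb'))
for n,p,z in [('box--',(360,206),.044),('box+-',(361,407),.044),('box-+',(517,211),.044),('box++',(511,407),.044),('nose',(280,389),.036),('noseR',(341,389),.036),('brassR',(358,60),.036),('brassL',(226,67),.036),('eb+',(284,427),.04),('pin-',(419,178),.016),('pin+',(416,413),.016),('rib1',(328,138),.059),('rib2',(328,275),.059)]:
    q=(150+(p[0]-.5)/3,20+(p[1]-.5)/3); print(n,wc(onz('wrist',q,z,m)).round(1))
```

```text
box-- [-28.  -51.5  44. ]
box+- [ 35.7 -50.9  44. ]
box-+ [-27.9  -1.7  44. ]
box++ [35.2 -2.4 44. ]
nose [ 30.8 -76.9  36. ]
noseR [ 30.8 -57.1  36. ]
brassR [-77.8 -51.7  36. ]
brassL [-75.8 -94.2  36. ]
eb+ [ 42.7 -75.5  40. ]
pin- [-40.9 -29.9  16. ]
pin+ [ 41.4 -30.2  16. ]
rib1 [-47.2 -61.6  59. ]
rib2 [ -5.9 -61.6  59. ]
```

```bash
cat > d2.py <<'E'
from h import *
R=down(CY+np.pi/2)
Y=-75
ctrl.reach(cw(-112,Y,100),R);ctrl.movel(cw(-112,Y,16),R,v=.12);ctrl.hold(.1)
s=st('low');f0=np.array(s['contact_force'])
x=-94;z=16;ctrl.movel(cw(x,Y,z),R,v=.05);st('near')
while x<-78:
    x+=.8
    ctrl.movel(cw(x,Y,z),R,v=.03)
    s=ctrl.observe();F=np.array(s['contact_force'])-f0
    print(round(x,1),round(z,1),wc(s['position']).round(1),F.round(1),round(s['time_s'],2))
    if F[2]>6: z+=.5
    if F[2]<0: z-=.3
    if F[0]<-30 or s['time_s']>48: break
ctrl.hold(.3);st('end')
p=wc(ctrl.observe()['position'])
ctrl.movel(cw(-112,Y,p[2]),R,v=.05);ctrl.movel(cw(-114,Y,100),R,v=.15)
ctrl.reach(cw(67,-65,160),R);ctrl.hold(.15)
import pickle
m=vision.camera_model('wrist');cv2.imwrite('pics/g1.png',vision.capture('wrist')[:,:,::-1]);pickle.dump(m,open('g1.pkl','wb'))
cv2.imwrite('pics/gs.png',vision.capture('side')[:,:,::-1]);st()
crop('pics/g1.png','pics/g1c.png',150,20,240,160,3)
E
python3 d2.py
```

```text
low 38.12 crad [-110.9  -74.9   17.1] F [-0.3  0.2 -0.4] w 1.0
near 38.63 crad [-93.9 -75.1  15.9] F [ 0.7 -0.   0.3] w 0.2
-93.2 16 [-93.4 -75.   15.9] [ 0.5 -0.7  1.1] 38.88
-92.4 16 [-92.4 -75.   16. ] [ 0.4 -0.9  0.8] 39.13
-91.6 16 [-91.5 -75.   16. ] [ 0.2 -0.3 -0.1] 39.38
-90.8 15.7 [-90.8 -75.   15.7] [ 0.6 -0.6  0.4] 39.63
-90.0 15.7 [-89.9 -75.   15.7] [0.5 0.1 0.4] 39.88
-89.2 15.7 [-89.4 -75.   15.6] [-0.6 -0.3  1.3] 40.13
-88.4 15.7 [-89.3 -75.   15.5] [-4.6 -0.4  3.9] 40.38
-87.6 15.7 [-89.3 -75.   15.3] [-8.1 -0.2  7.9] 40.63
-86.8 16.2 [-89.3 -75.   15.3] [-10.3   0.6   6.8] 40.88
-86.0 16.7 [-89.4 -75.   15.3] [-10.3   0.4   5.4] 41.13
-85.2 16.7 [-89.4 -75.   15.3] [-15.3  -1.3  10. ] 41.38
-84.4 17.2 [-89.3 -75.   15.4] [-16.9  -1.6   9.8] 41.63
-83.6 17.7 [-89.3 -75.   15.4] [-18.8   0.    8.5] 41.88
-82.8 18.2 [-89.3 -75.   15.4] [-20.3  -0.1   7.5] 42.13
-82.0 18.7 [-89.3 -75.   15.4] [-21.5  -0.6   7.1] 42.38
-81.2 19.2 [-89.3 -75.   15.4] [-24.1  -0.6   5.2] 42.63
-80.4 19.2 [-89.3 -75.   15.4] [-28.3   0.3  10.7] 42.88
-79.6 19.7 [-89.3 -75.   15.5] [-29.6   0.7   8.8] 43.13
-78.8 20.2 [-89.3 -75.   15.5] [-30.8   0.3   8.4] 43.38
end 43.68 crad [-89.3 -75.   15.5] F [-32.   -0.2   8.2] w 0.7
 46.25 crad [ 66.  -64.9 159.8] F [ 0.   0.2 -0.6] w -0.1
```

View pics/g1c.png

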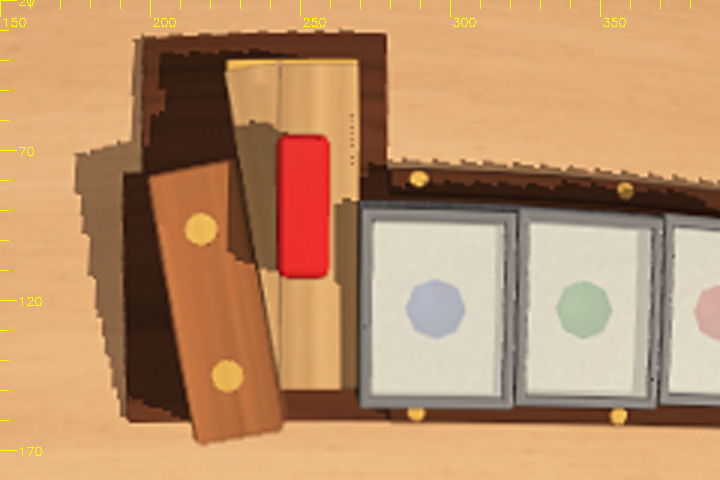

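View pics/gs.png

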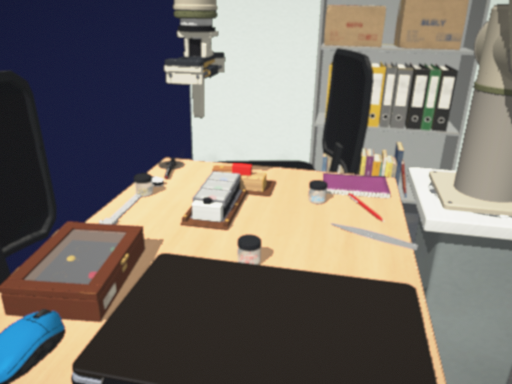

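The wedge did not move under a 30 N push, so it is jammed. The row is square and the jars (side view, at 249,250 and 318,191) stand where they were.

```bash
python3 -c "
from rig import ctrl
print(ctrl.hand_in())"
```

```text
the job is handed in; nothing more can be done
None
```

The wedge is jammed, the row is locked tight, and the job was handed in at about 46 s of the 64 s. The hand-in gives no verdict, so the results below are my own checks.

- **Closing the row:** I slid the last box by its sides until the row pressed on the stop with about 12 N.
- **Laying the wedge:** I set it down by its rib on the tongue, with the thin end about 25 mm past the mouth and the flat side about 2.5 mm from the box. Then I released it.
- **Driving it in:** I pushed the brass end with closed fingers until it stalled at 27 N. A second push to about 32 N did not move it.

**Last checks:**
- **Wedge:** it lies flat and square, its nose at cradle x ≈ 31 mm. That is about 67 mm past the mouth, as the measured gap predicted.
- **Boxes:** they are closed up and square to within about 1°. They sit about 3.5 mm off centre in x, near one rail but inside the 7 mm limit.
- **Jars:** they stand where they were at the start.

**What disagreed or was not measured:**
- The top camera put things 2 to 3 mm away in y from the wrist camera. I used the wrist camera.
- Fitted from the wrist views, the cradle and wedge came out 3 to 6 mm too low, so I took the desk height as given. The wedge touched down at the expected height.
- The force that stays on the end block after release could not be measured directly.

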